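Set a price tag out over the end of the sanding board

TASK

Get the flat wooden price tag on the sanding board ready for having its end sanded: push it with the fingertips so that one long side lies flat against the fence and 25 mm of its length sticks out past the right-hand end of the board, the end with the white line. Only slide it, never pick it up or tip it, and leave the other things on the table where they are.

Things in the scene. Friction and masses are not known exactly. Their poses are not given: they have to be found in the camera images.
- sanding_board: Fixed board of dark wood, 160 mm (its x) by 240 mm (its y), flat top 40 mm above the table; origin: centre of its underside, on the table. A lighter wooden fence, 18 mm wide and 16 mm higher than the top, runs along the whole far (+x) side; its inner face is at x = +62 mm. The right-hand end is at y = -120 mm; it is open, like the left end and the near side.
- end_corner (a point): Point on the sanding board's top where the fence's inner face meets the right-hand end (board x = +62, y = -120, z = 40 mm); axes as the board's. A thin flush white line crosses the board 57 mm in from this end: when 25 mm of the tag sticks out, the tag's other end lies on this line.
- price_tag: Loose flat wooden block with dark burnt marks on its top (the price tag), 56 mm (its x) by 82 mm (its y, the long way) by 8 mm thick, about 30 g, lying flat on the sanding board with its long way roughly along the board's. Origin: centre of its underside. It slides with ordinary friction and stays where it is left.
- sanding_block: Bystander: loose wood-brown sanding block, 39 x 65 x 28 mm, on the table near the board's right-hand end. Origin: centre of its underside.
- jar: Bystander: pale turned wooden jar with a knob, 47 mm across, 73 mm high, on the table off the board's left end. Origin: centre of its underside.
- tape: Bystander: roll of tape lying flat, 104 mm across, 25 mm high, on the table to the left. Origin: centre of its underside.
- spatula: Bystander: pale wooden spatula, 120 x 26 x 6 mm, lying on the table to the right. Origin: centre of its underside.
- tower: Bystander: round toy tower of pale wood, 50 mm across, 106 mm high, on the table to the right. Origin: centre of its underside.
- fob: Bystander: small wooden key fob, 20 x 50 x 8 mm, lying on the table to the left. Origin: centre of its underside.
Things that resemble listed ones, but are neither listed nor needed, are in the scene too. Several things have the shape of the price_tag; the one meant has the colours described above.

How it is judged (in metres and radians):
At the end, for the whole second after the job is handed in: The price tag lies flat and still on the sanding board, 25 mm (give or take 7 mm) of its length past the right-hand end, its long side along the fence to within 4 degrees and its middle no more than 5 mm farther from the fence than if touching it (x of price_tag in the frame of sanding_board between 0.029 and 0.038 m and angle between the y axis of price_tag and the y axis of sanding_board, either way round below 0.07 rad and y of price_tag in the frame of sanding_board between -0.111 and -0.097 m and z of price_tag in the frame of sanding_board between 0.037 and 0.043 m and angle between price_tag's own z axis and vertical below 0.06 rad and linear speed of price_tag below 0.01 m/s).
It fails at once if The price tag is lifted off the board or falls from it (its middle more than 10 mm above or below where it lay flat) (z of price_tag in the frame of sanding_board above 0.05 m or z of price_tag in the frame of sanding_board below 0.03 m).
It fails at once if The price tag is tipped by more than 15 degrees (angle between price_tag's own z axis and vertical above 0.26 rad).
It fails at once if Another thing (sanding block, jar, tape, spatula, tower or key fob) is moved by more than 15 mm (distance of any of sanding_block, jar, tape, spatula, tower, fob from where it was at the start of the episode above 0.015 m).
It also fails if it takes over 64 s, if anything falls off the work surface, if the arm or the gripper's body presses on something with over 40 N, if the wrist force passes 120 N, or if a joint passes its speed limit or range.

ROBOT

A 6-joint arm with a two-finger parallel gripper is mounted at the origin on a cart in front of the work surface, level with it; the furniture and walls round the work are solid. World frame = base frame: x ahead of the robot, y to its left, z up, the work surface at z = 0. Lengths are in m, angles in degrees, forces in N, time in s.
With the tool pointing down it reaches from about 0.4 to 0.825 m from the base axis. Payload 7 kg.
Tool frame: the origin (TCP) lies at the very end of the fingers, on their centre line; the grasp point (between the pads) lies 19 mm behind it (r.hold_point_z is the distance from the TCP to the grasp point, in m); z points along the fingers, y is the line along which they close (so a half turn about z gives the same grasp; the last joint's range is limited). The gripper opens to 88 mm and grips with 3 to 60 N. Pads are 19 mm wide; open, the fingers measure 130 mm over their backs; the gripper's body (78 mm by 193 mm) begins 47 mm behind the grasp point.
Start: joints at [-47.894, 20.546, 0.682, 0, -70.136, -16.507], TCP at [0.292, -0.609, 0.227] pointing down, gripper open.
Joint ranges: [-176.03, 176.03], [-82.01, 121.73], [-58.28, 71.71], [-173.87, 95.51], [-174.79, -0.11], [-173.66, 173.66]. Speed limits (degrees/s): [136.94, 136.94, 172.46, 180, 180, 180].

INTERFACE

Orientations are given as [roll, pitch, yaw] about the fixed x, y, z axes, in that order (R = Rz(yaw) Ry(pitch) Rx(roll)).
In Python, from plant import telemetry, vision, workorder, r gives the robot as it stands.
- The arm moves only by the tool move_arm, never from a script. Its argument "plan" is a list of rows, each a list of 7 numbers: the opening, from -1 (shut) to 1 (fully open), so that 0 is half open, then the shift along the world's x, y, z in m, then the turn, a rotation vector about the world's x, y, z in degrees. In form: [[fingers, dx, dy, dz, ax, ay, az], ...]. A call has 1 to 20 rows; each row shifts and turns the commanded pose from where the row before left it; what a row does not reach is not made up. A row lasts 1/8 s, in which the tool goes at most 62.5 mm and 10.7 degrees, less where a joint would pass 70% of its speed; a pose out of reach is approached as far as the arm can. A call is refused whole if a number of a shift passes 0.0625 or a number of a turn 10.7, either way. A call with a gripper value outside its range is refused whole. The fingers move at their own pace and stop on an object; "force" is the grip in N (left out, the last holds). Time passes only in rows, so rows that do not move let the fingers close. It gives the time, the measured TCP pose, the force, the opening and the grip force at its end, in the units of the state.
- telemetry.get_state(): the state, without advancing time (a new reading comes with each control period).
- vision.capture(name): name is "side" or "top" or "wrist"; returns a dict with "img" (400x640x3 uint8, red, green, blue), "depth" (400x640 float32, m along the optical axis (not along the pixel's ray), 0 where there is no reading), "intrinsics" (3x3 intrinsics, pixels), "D" ([k1, k2, p1, p2, k3] as OpenCV has them; the pictures are not rectified), "R" (3x3) and "t" (3): a world point X has camera coordinates R X + t. Camera axes: x right, y down, z forward; pixel columns grow to the right and rows downward; lengths in m; the calibration is good to about 2 mm. A picture is of the moment at which its call begins.
- workorder.close_job(): hands the job in; it is judged then, once.
The state is a dict: "time_s": time; "joints": joint angles; "qd": joint speeds; "joint_torque": joint torques, N m; "tcp_pos": TCP position; "eef_rot": TCP orientation; "contact_force": force on the tool from outside, world axes, zero at the start; "moment": the same for the moment, N m; "gripper_width": finger opening in m; "gripper_force": force on a finger pad.
Only numpy, scipy, OpenCV 4.12 (cv2) and the standard library are available. Lean on these libraries where they do the work, as an engineer would, in place of code of your own. Each camera call takes 0.05 s, during which the arm holds its last target. There are 200 camera calls.

## Working session

There is one attempt and no reset: what is moved stays moved. The work goes in short steps, Python scripts to look and compute and a tool call to move; the robot and the scene stay as the last step left them, time stands still between calls to the robot, and variables do not carry over. Pictures are saved under pics/ and viewed, at most 10 in all, crops included, and the job is handed in when it is done.

Besides the shell and the picture viewer there is one more tool, called as name([rows], argument=value, ...), one row to a line, values as JSON. move_arm: Moves the arm, as the interface text tells. Its arguments: {"type":"object","properties":{"plan":{"type":"array"},"force":{"type":"number"}},"required":["plan"]}

```bash
mkdir -p pics
cat > h.py <<'E'
import numpy as np, cv2
from plant import telemetry, vision, workorder, r
def cap(n,f):
    c=vision.capture(n); cv2.imwrite('pics/'+f+'.png',c['img'][:,:,::-1]); np.savez('pics/'+f+'.npz',**{k:np.array(v) for k,v in c.items()}); return c
def load(f): return np.load('pics/'+f+'.npz')
def onplane(c,uv,z):
    p=cv2.undistortPoints(np.array(uv,float).reshape(-1,1,2),c['intrinsics'],c['D']).reshape(-1,2)
    d=np.c_[p,np.ones(len(p))]@c['R']; o=-c['R'].T@c['t']
    return o+d*((z-o[2])/d[:,2:])
def pix(c,X):
    return cv2.projectPoints(np.array(X,float).reshape(-1,1,3),cv2.Rodrigues(c['R'])[0],c['t'],c['intrinsics'],c['D'])[0].reshape(-1,2)
E
python3 - <<'E'
from h import *
cap('top','top0'); cap('side','side0')
s=telemetry.get_state(); print(s['time_s'],s['tcp_pos'],s['eef_rot'],s['gripper_width'])
E
```

```text
0.1 [ 0.29144876 -0.60834502  0.22572609] [ 1.79913873e+02 -6.08197142e-03 -1.54407985e+02] 0.0878274570646875
```

View pics/top0.png

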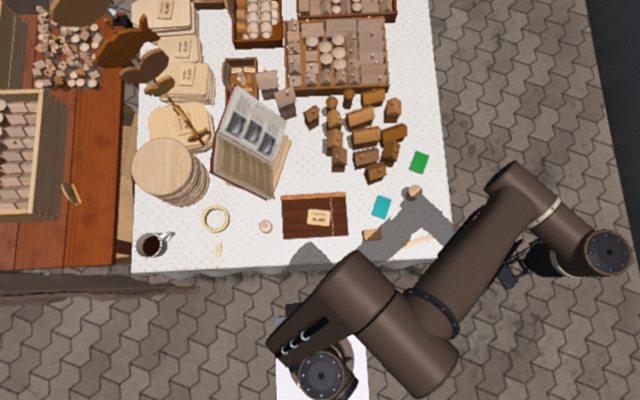

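View pics/side0.png

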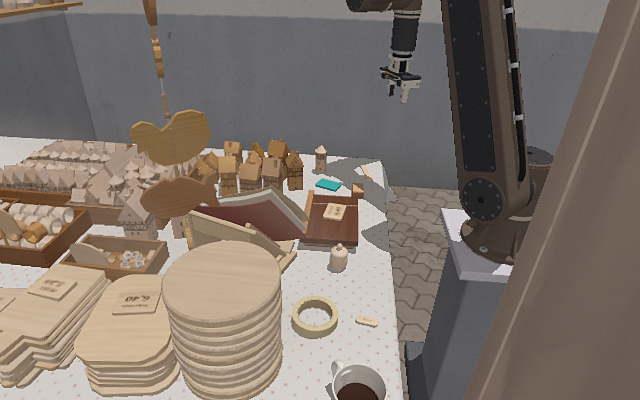

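The top view shows the dark board at about (283–347, 193–238), with the fence along its upper edge. There are three tag-shaped things: the wooden tag with burnt marks on the board at (319,217), a teal one at (381,207) and a green one at (419,162). The wooden one fits the description, being on the board with dark marks. I'll confirm it in an enlarged crop.

Run:
```python
from h import *
c=load('top0'); i=c['img'][180:255,270:370,::-1]
cv2.imwrite('pics/crop0.png',cv2.resize(i,None,fx=8,fy=8,interpolation=cv2.INTER_CUBIC))
```

```text
(no output)
```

View pics/crop0.png

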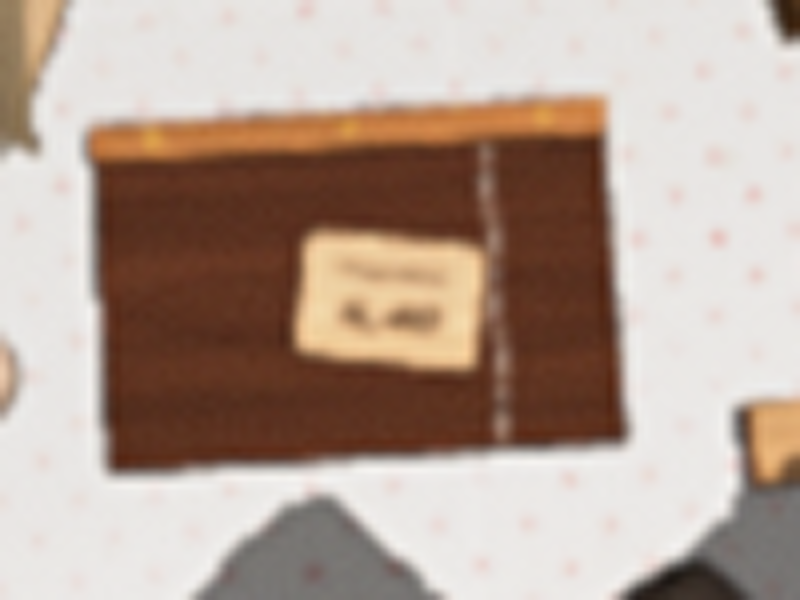

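The crop confirms the tag: pale wood with burnt text, corners at crop (308,230), (487,243), (476,371) and (297,354). The board's inner fence line runs (97,162)–(604,136), and its right end runs (604,136)–(626,438).

```bash
cat >> h.py <<'E'
def full(p,o=(270,180),k=8): return (np.array(p,float)+.5)/k-.5+np.array(o)
E
python3 - <<'E'
from h import *
np.set_printoptions(precision=4,suppress=True)
c=load('top0')
b=onplane(c,full([(112,470),(626,438),(604,136),(97,162)]),.04)[:,:2]
t=onplane(c,full([(308,230),(487,243),(476,371),(297,354)]),.048)[:,:2]
print(b,'\n',t)
n=lambda a:np.linalg.norm(a)
print('board',n(b[0]-b[1]),n(b[2]-b[3]),n(b[1]-b[2]),n(b[0]-b[3]),'tag',[n(t[i]-t[(i+1)%4]) for i in range(4)])
yb=(b[0]-b[1]+b[3]-b[2]);ab=np.degrees(np.arctan2(-yb[0],yb[1]))
yt=(t[0]-t[1]+t[3]-t[2]);at=np.degrees(np.arctan2(-yt[0],yt[1]))
# board frame from centre
ctr=b.mean(0);R=np.array([[np.cos(np.radians(ab)),-np.sin(np.radians(ab))],[np.sin(np.radians(ab)),np.cos(np.radians(ab))]])
org=ctr-R@[(-.080+.062)/2,0]
print('yaw',ab,at,'org',org,'tag in board',R.T@(t.mean(0)-org), (t-org)@R)
for g in [(620,-290)]:pass
sb=onplane(c,[(372,235)],.028);print('block',sb,(sb[:,:2]-org)@R)
E
```

```text
[[ 0.4255  0.1139]
 [ 0.4291 -0.1207]
 [ 0.5703 -0.1191]
 [ 0.5691  0.1167]] 
 [[ 0.5308  0.02  ]
 [ 0.5209 -0.0619]
 [ 0.4619 -0.0537]
 [ 0.4736  0.0274]]
board 0.2345986970664332 0.2358119677478343 0.1411890311722146 0.14360845584147863 tag [np.float64(0.0824815451263426), np.float64(0.05952810170742192), np.float64(0.08197862571436215), np.float64(0.0577478050893046)]
yaw 0.5883601264898655 -7.544951382457286 org [ 0.5075 -0.0022] tag in board [-0.0108 -0.0147] [[ 0.0236  0.022 ]
 [ 0.0128 -0.0598]
 [-0.0461 -0.051 ]
 [-0.0336  0.03  ]]
block [[ 0.4239 -0.2101  0.028 ]] [[-0.0857 -0.207 ]]
```

move_arm([
  [-1,0.0124,0.0493,0,0,0,5.4],
  [-1,0.0124,0.0493,0,0,0,5.4],
  [-1,0.0124,0.0493,0,0,0,5.4],
  [-1,0.0124,0.0493,0,0,0,5.4],
  [-1,0.0124,0.0493,0,0,0,5.4],
  [-1,0.0124,0.0493,0,0,0,5.4],
  [-1,0.0124,0.0493,0,0,0,5.4],
  [-1,0.0124,0.0493,0,0,0,5.4],
  [-1,0.0124,0.0493,0,0,0,5.4],
  [-1,0.0124,0.0493,0,0,0,5.4],
  [-1,0.0124,0.0493,0,0,0,5.4],
  [-1,0.0124,0.0493,0,0,0,5.4],
  [-1,0,0,-0.04,0,0,0],
  [-1,0,0,-0.04,0,0,0],
  [-1,0,0,-0.02,0,0,0],
  [-1,0,0,0,0,0,0],
  [-1,0,0,0,0,0,0],
], force=20)

```text
time_s: 2.22
tcp_pos: [0.441, -0.017, 0.1274]
eef_rot: [-179.9, 0.0, -89.6]
contact_force: [0.3, -0.9, 0.7]
gripper_width: 0.0003
gripper_force: 0.0
```

Run:
```python
from h import *
cap('wrist','w1')
```

```text
(no output)
```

View pics/w1.png

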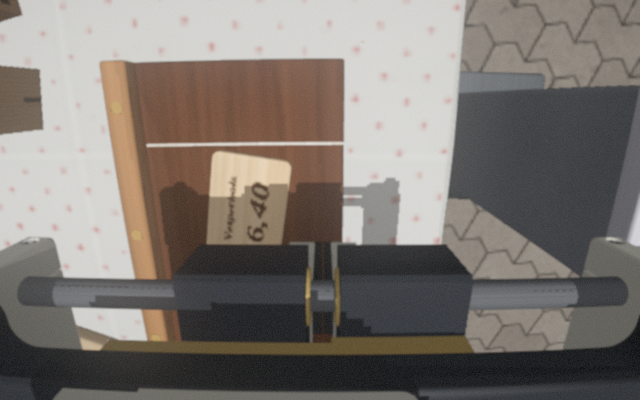

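The wrist view shows the right board end along row ~61, with corners at (133,63) and (343,59). The white line runs (147,146)–(343,144), and the tag's far corners are at (213,152) and (291,162). I'll use these to refine the board pose and check the finger width.

Run:
```python
from h import *
np.set_printoptions(precision=4,suppress=True)
c=load('w1')
print(onplane(c,[(133,63),(343,59),(147,146),(343,144)],.04))
print(onplane(c,[(213,152),(291,162)],.048))
for u,v in [(240,255),(240,310),(180,310),(465,310),(320,300),(400,260)]:
    z=c['depth'][v,u]; p=cv2.undistortPoints(np.array([[[u,v]]],float),c['intrinsics'],c['D'])[0,0]
    print(u,v,z,c['R'].T@(np.r_[p,1]*z-c['t']))
```

```text
[[ 0.5713 -0.119   0.04  ]
 [ 0.4284 -0.1207  0.04  ]
 [ 0.5682 -0.0622  0.04  ]
 [ 0.4271 -0.064   0.04  ]]
[[ 0.5175 -0.059   0.048 ]
 [ 0.4634 -0.0523  0.048 ]]
240 255 0.08648273 [ 0.4623 -0.0561  0.2058]
240 310 0.07945355 [ 0.4606 -0.0468  0.2159]
180 310 0.07904306 [ 0.4747 -0.0467  0.2163]
465 310 0.07853932 [ 0.4082 -0.0475  0.2167]
320 300 0.08497019 [ 0.442  -0.0462  0.2103]
400 260 0.08441412 [ 0.4223 -0.0561  0.208 ]
```

move_arm([
  [-1,-0.015,0,-0.02,0,0,0],
  [-1,0,0,-0.03,0,0,0],
  [-1,0,0,-0.02,0,0,0],
  [-1,0,0,-0.008,0,0,0],
  [-1,0,0,-0.005,0,0,0],
  [-1,0,0,0,0,0,0],
  [-1,0,0,0,0,0,0],
])

```text
time_s: 3.15
tcp_pos: [0.4259, -0.017, 0.0442]
eef_rot: [-179.9, 0.0, -89.6]
contact_force: [0.1, -0.1, -0.4]
gripper_width: 0.0004
gripper_force: 0.0
```

Now I push towards the fence in 5 mm rows, stopping short of contact to check.

move_arm([
  [-1,0.005,0,-0.0005,0,0,0],
  [-1,0.005,0,0,0,0,0],
  [-1,0.005,0,0,0,0,0],
  [-1,0.005,0,0,0,0,0],
  [-1,0.005,0,0,0,0,0],
  [-1,0.005,0,0,0,0,0],
  [-1,0.005,0,0,0,0,0],
  [-1,0.005,0,0,0,0,0],
  [-1,0.005,0,0,0,0,0],
  [-1,0.005,0,0,0,0,0],
  [-1,0.005,0,0,0,0,0],
  [-1,0,0,0,0,0,0],
  [-1,0,0,0,0,0,0],
])

```text
time_s: 4.78
tcp_pos: [0.4803, -0.0172, 0.043]
eef_rot: [180.0, -0.0, -89.6]
contact_force: [0.6, -1.0, -0.2]
gripper_width: 0.0008
gripper_force: 0.0
```

Run:
```python
from h import *
cap('wrist','w2')
```

```text
(no output)
```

View pics/w2.png

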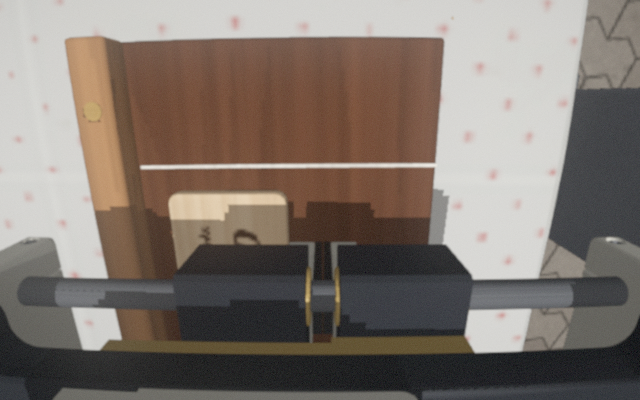

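The tag has squared up, with its end edge along row ~194 from (170) to (288). A gap to the fence remains.

Run:
```python
from h import *
np.set_printoptions(precision=4,suppress=True)
c=load('w2')
print(onplane(c,[(169,215),(289,215),(228,193)],.048))
print(onplane(c,[(141,168),(436,165),(125,44),(442,40)],.04))
```

```text
[[ 0.5534 -0.0416  0.048 ]
 [ 0.4963 -0.0421  0.048 ]
 [ 0.5243 -0.0526  0.048 ]]
[[ 0.5682 -0.0626  0.04  ]
 [ 0.4269 -0.0649  0.04  ]
 [ 0.5686 -0.1185  0.04  ]
 [ 0.4292 -0.1202  0.04  ]]
```

move_arm([
  [-1,0.005,0,0,0,0,0],
  [-1,0.005,0,0,0,0,0],
  [-1,0.003,0,0,0,0,0],
  [-1,0.0015,0,0,0,0,0],
  [-1,0,0,0,0,0,0],
  [-1,0,0,0,0,0,0],
])

```text
time_s: 5.58
tcp_pos: [0.4949, -0.0172, 0.043]
eef_rot: [-180.0, -0.0, -89.6]
contact_force: [0.3, -1.1, 0.4]
gripper_width: -0.0001
gripper_force: 0.3
```

move_arm([
  [-1,0.001,0,0,0,0,0],
  [-1,0,0,0,0,0,0],
])

```text
time_s: 5.82
tcp_pos: [0.496, -0.0171, 0.043]
eef_rot: [-180.0, 0.0, -89.6]
contact_force: [-0.3, 0.9, 0.2]
gripper_width: 0.0004
gripper_force: 0.3
```

move_arm([
  [-1,0.001,0,0,0,0,0],
  [-1,0,0,0,0,0,0],
])

```text
time_s: 6.08
tcp_pos: [0.4962, -0.0171, 0.043]
eef_rot: [179.9, -0.0, -89.6]
contact_force: [-4.6, 2.5, 3.8]
gripper_width: 0.0
gripper_force: 2.7
```

move_arm([
  [-1,-0.01,0,0,0,0,0],
  [-1,0,0,0.03,0,0,0],
  [-1,0,0.036,0.01,0,0,0],
  [-1,0.026,0.036,0,0,0,0],
  [-1,0.026,0,0,0,0,0],
  [-1,0,0,0,0,0,0],
  [-1,0,0,-0.025,0,0,0],
  [-1,0,0,-0.014,0,0,0],
  [-1,0,0,0,0,0,0],
  [-1,0,0,0,0,0,0],
])

```text
time_s: 7.32
tcp_pos: [0.5392, 0.0549, 0.0446]
eef_rot: [-180.0, 0.0, -89.6]
contact_force: [0.4, 0.3, 0.7]
gripper_width: 0.0004
gripper_force: 0.0
```

Run:
```python
from h import *
cap('wrist','w3')
```

```text
(no output)
```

View pics/w3.png

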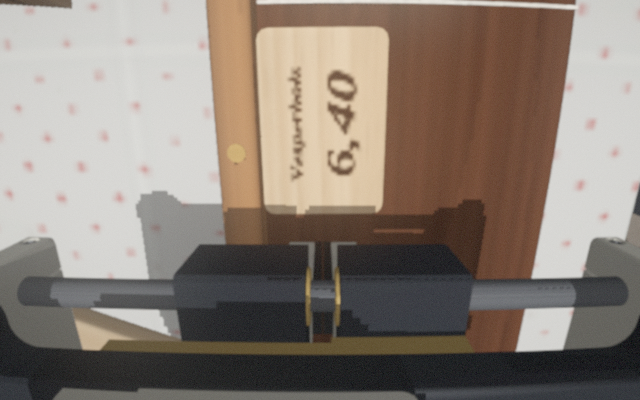

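The tag lies flush along the fence. Its left end is at row 213, its right end at row 27 (columns 256–389), and the white line is at row ~4.

Run:
```python
from h import *
np.set_printoptions(precision=4,suppress=True)
c=load('w3')
print(onplane(c,[(323,213),(323,27),(257,60),(389,60)],.048),onplane(c,[(410,4)],.04))
```

```text
[[ 0.5393  0.0294  0.048 ]
 [ 0.54   -0.0512  0.048 ]
 [ 0.5677 -0.0382  0.048 ]
 [ 0.5121 -0.0386  0.048 ]] [[ 0.5027 -0.0626  0.04  ]]
```

move_arm([
  [-1,0,-0.005,-0.001,0,0,0],
  [-1,0,-0.006,0,0,0,0],
  [-1,0,-0.006,0,0,0,0],
  [-1,0,-0.006,0,0,0,0],
  [-1,0,-0.006,0,0,0,0],
  [-1,0,-0.006,0,0,0,0],
  [-1,0,-0.006,0,0,0,0],
  [-1,0,-0.006,0,0,0,0],
  [-1,0,-0.006,0,0,0,0],
  [-1,0,-0.006,0,0,0,0],
  [-1,0,-0.006,0,0,0,0],
  [-1,0,-0.006,0,0,0,0],
  [-1,0,-0.006,0,0,0,0],
  [-1,0,-0.006,0,0,0,0],
  [-1,0,-0.006,0,0,0,0],
  [-1,0,-0.006,0,0,0,0],
  [-1,0,0,0,0,0,0],
  [-1,0,0,0,0,0,0],
])

```text
time_s: 9.62
tcp_pos: [0.5383, -0.0405, 0.0427]
eef_rot: [179.9, -0.0, -89.6]
contact_force: [-0.2, 0.9, -0.4]
gripper_width: 0.0002
gripper_force: 0.0
```

Run:
```python
from h import *
cap('wrist','w4')
```

```text
(no output)
```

View pics/w4.png

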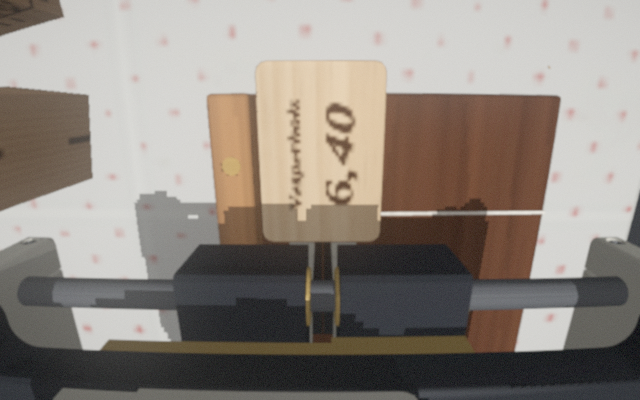

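The tag is still flush. It now protrudes past the board end: its front edge is at row 61, against row 95 for the board end. Its back edge is at row ~242, behind the white line at row 213.

Run:
```python
from h import *
np.set_printoptions(precision=4,suppress=True)
c=load('w4')
print(onplane(c,[(320,61),(320,242),(256,75),(386,75),(262,225),(382,225)],.048));print(onplane(c,[(400,213),(470,95)],.04))
```

```text
[[ 0.5402 -0.133   0.048 ]
 [ 0.5398 -0.052   0.048 ]
 [ 0.567  -0.1274  0.048 ]
 [ 0.5125 -0.1278  0.048 ]
 [ 0.5672 -0.0605  0.048 ]
 [ 0.5106 -0.0608  0.048 ]]
[[ 0.5005 -0.0642  0.04  ]
 [ 0.4723 -0.1205  0.04  ]]
```

move_arm([
  [-1,0,-0.004,0,0,0,0],
  [-1,0,-0.004,0,0,0,0],
  [-1,0,-0.004,0,0,0,0],
  [-1,0,0,0,0,0,0],
  [-1,0,0,0,0,0,0],
  [-1,0,0.02,0,0,0,0],
  [-1,0,0.04,0.02,0,0,0],
  [-1,0,0.01,0.05,0,0,0],
  [-1,0,0,0.02,0,0,0],
  [-1,0,0,0,0,0,0],
  [-1,0,0,0,0,0,0],
])

```text
time_s: 11.05
tcp_pos: [0.5384, 0.0178, 0.1324]
eef_rot: [180.0, 0.0, -89.6]
contact_force: [0.0, 0.2, -0.3]
gripper_width: 0.0004
gripper_force: 0.0
```

Run:
```python
from h import *
cap('wrist','w5')
```

```text
(no output)
```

View pics/w5.png

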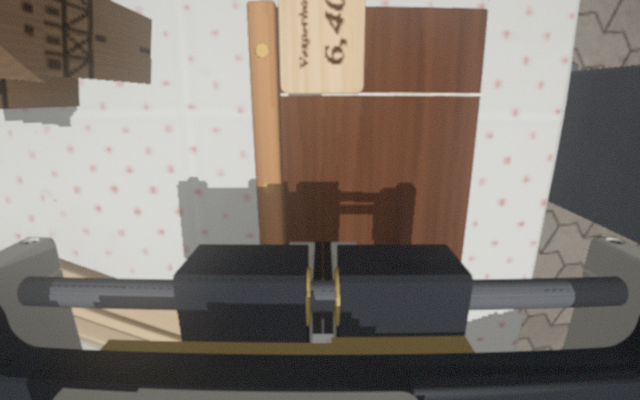

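The tag's back edge (row ~93, columns 281–364) lies right on the white line (row ~95), and its side is against the fence. I'll check the numbers and hand in if they hold.

Run:
```python
from h import *
np.set_printoptions(precision=4,suppress=True)
c=load('w5')
a=onplane(c,[(300,93),(350,93)],.048);b=onplane(c,[(400,95),(290,95)],.04)
print(a,b); d=a[:,1].mean()-b[:,1].mean(); print(d)
if abs(d)<.004: print(workorder.close_job())
```

```text
[[ 0.5542 -0.0637  0.048 ]
 [ 0.5205 -0.0639  0.048 ]] [[ 0.4848 -0.0632  0.04  ]
 [ 0.5617 -0.0625  0.04  ]]
-0.0009648454051635336
the job is handed in; nothing more can be done
None
```

I slid the price tag flat against the fence and measured its back end about 1 mm past the white line, so roughly 26 mm sticks out past the right-hand end; the job is handed in, though no verdict came back.

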